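# Fit the blade insert in the bean cutter and hold its spring pusher back at the mark

### The job

Get the bean cutter ready for loading: lift the orange blade insert off the chopping board, seat it flat and square in the cutter's pocket and let go of it. Then take the blue handle of the spring-loaded pusher, pull it back until its yellow pointer stands over the red marker, and keep it there: finish while still holding the handle, with the insert still seated, so that the cook can lay the beans in. Leave the green insert and everything else on the counter where they are.

Things in the scene. Friction and masses are not known exactly. Their poses are not given: they have to be found in the camera images.
- cutter: white plastic bean cutter fixed to the counter, 340 (its x) x 150 (its y) mm, deck 20 mm above the counter. Origin: centre of its underside, on the counter. Its x axis runs along the trough, from the pusher end (-x) to the pocket end (+x); z up. Two trough rails at y = -48 and +48 mm rise to 45 mm above the counter, at x from -165 to +65 mm
- pocket (a point): centre of the floor of the rectangular pocket in the cutter, 115 mm along +x from the cutter's origin and 20 mm above the counter. The pocket measures 74 mm (cutter's x) by 104 mm (cutter's y) and is 14 mm deep, with 12 mm walls; a seated insert is flush with their tops
- insert: orange blade insert, loose, about 0.12 kg, on the chopping board: flat block 70 (its x) x 100 (its y) x 14 mm with nine fine blades and an upright grip rib on top, 12 mm thick (x), 60 mm long (y), from 14 to 44 mm above its underside; grip it across the 12 mm, from above. Origin: centre of underside; z up. Fits the pocket either way round, its x axis along the cutter's x
- spare: green blade insert of the same shape and size with four coarse blades, loose, also on the chopping board; the wrong one, leave it. Origin: centre of its underside
- pusher (a joint): travel of the spring-return pusher in the cutter's trough, in m: 0 when home (towards the pocket), growing as it is pulled towards the cutter's -x end; stop at 0.105. A spring pulls it home with about 5.5 N at 0 and 1.1 N more for each 10 mm
- grip (a point): point to grip on the pusher's blue upright handle: a plate 14 mm thick (cutter's x), 40 mm wide (cutter's y), whose top is 90 mm above the counter; the point is on its centre line, 75 mm above the counter. The black pusher block below it reaches 45 mm above the counter. Moves with the pusher
- pointer (a point): tip of the pusher's thin yellow pointer, 68 mm to the cutter's +y side of the handle's middle, 47 mm above the counter. Moves with the pusher; it passes just above the red marker
- marker: red marker block fixed on the cutter's deck beside the trough (on its +y side), 10 mm wide along the cutter's x, 20 mm across, 24 mm high; its place along the trough differs every time. Origin: centre of its underside. The pointer is at the mark when both have the same x in the cutter's frame
- board: wooden chopping board fixed on the counter, 340 (x) x 260 (y) x 15 mm; origin: centre of its underside
- mill: black pepper mill, 52 mm across, 145 mm tall, loose; bystander. Origin: underside
- salt_jar: glass jar with brass lid, 68 mm across, 100 mm tall, loose; bystander. Origin: underside
- amber_bottle: amber glass bottle, 60 mm across, 210 mm tall, loose; bystander. Origin: underside
- bowl: steel bowl, 130 mm across, 55 mm tall, loose; bystander. Origin: underside
- jar_lid: brass jar lid, disc 68 mm across, 14 mm tall, loose; bystander. Origin: underside
- spoon: wooden spoon 240 mm long, lying along x, loose; bystander. Origin: underside
There are look-alikes about, which are no part of the job. Of the things like the insert, leave any that is pink; of the rest the larger one is meant.

How it is judged:
By the outcome, as a careful person would: the job done as asked, in the order asked, and still so for the second after the job is handed in, while the arm keeps its last pose, push and grip.
It also fails if it takes over 58 s, if anything falls off the work surface, if the arm or the gripper's body presses on something with over 40 N, if the wrist force passes 120 N, or if a joint passes its speed limit or range.

### The arm

A 6-joint arm with a two-finger parallel gripper is mounted at the origin on the work surface. World frame = base frame: x ahead of the robot, y to its left, z up, the work surface at z = 0. Lengths are in m, angles in rad, forces in N, time in s.
With the tool pointing down it reaches from about 0.375 to 0.975 m from the base axis. Payload 3.8 kg.
Tool frame: the origin (TCP) lies midway between the tips of the shut fingers; the grasp point (between the pads) lies 19 mm behind it (bot.grasp_offset is the distance from the TCP to the grasp point, in m); z points along the fingers, y is the direction in which the jaws open and shut (so a half turn about z gives the same grasp; the last joint's range is limited). The gripper opens to 85 mm and grips with 20 to 120 N. Pads are 22 mm wide; open, the fingers measure 114 mm over their backs; the gripper's body (76 mm by 85 mm) begins 54 mm behind the grasp point. The pads swing forward as they close: fully open they stand 13 mm farther back than shut.
Start: joints at [-1.24, 0.264, 1.604, -0, 1.274, -0.037], TCP at [0.243, -0.63, 0.231] pointing down, gripper open.
Joint ranges: [-2.63, 2.63], [-0.94, 2.18], [0.31, 2.57], [-1.31, 4.45], [0, 2.66], [-2.55, 2.55]. Speed limits (rad/s): [2.57, 2.57, 3.14, 3.14, 3.14, 3.14].

### API

Orientations are given as a 3x3 rotation matrix whose columns are the frame's x, y, z axes.
In Python, from workcell import sensors, optics, hand_in, bot gives the robot as it stands.
- The arm moves only by the tool play_rows, never from a script. Its argument "moves" is a list of rows, each an object with "linear": the shift along the tool's x, y, z in m, a list of three; "turn": the turn, a rotation vector about the tool's x, y, z in rad, a list of three; "claw": the finger opening in m, from 0 to 0.0854. In form: [{"linear": [dx, dy, dz], "turn": [rx, ry, rz], "claw": claw}, ...]. A call has 1 to 12 rows; each row shifts and turns the commanded pose from where the row before left it, along the tool's axes as they then stand; what a row does not reach is not made up. A row lasts 1/10 s, in which the tool goes at most 50 mm and 8.59 degrees, less where a joint would pass 70% of its speed; a pose out of reach is approached as far as the arm can. A call is refused whole if a number of a shift passes 0.05 or a number of a turn 0.15, either way. A call with a gripper value outside its range is refused whole. The fingers move at their own pace and stop on an object; "force" is the grip in N (left out, the last holds). Time passes only in rows, so rows that do not move let the fingers close. It gives the time, the measured TCP pose, the force and the opening at its end, in the units of the state.
- sensors.sense(): the state, without advancing time (a new reading comes with each control period).
- optics.read_camera(name): name is "side" or "top"; returns the picture (420x560x3 uint8, red, green, blue); there is no depth.
- optics.calibration(name): a dict with "K" (3x3 intrinsics, pixels), "pose" (4x4, takes a point from camera to world coordinates). Camera axes: x right, y up, looking along -z (the intrinsics and any distortion apply to the point x, -y, -z); pixel columns grow to the right and rows downward; lengths in m; the calibration is good to about 2 mm. A picture is of the moment at which its call begins. calibration takes no time and is no camera call.
- hand_in(): hands the job in, once; it reports no verdict.
Trained networks look in the newest picture that a camera, given by its name, has taken for a name from the list of things; names that differ only in an ending like _2 or _b are one class to them, and where a whole thing is asked for, a point or a joint stands for the part that bears it (a point fixed in the world has none). Each returns a list of dicts, best first, with "confidence" (0 to 1); they miss things now and then, are a little off and sometimes report something else, mostly with a low value. They report only what shows in the picture. A call takes as long as a camera call. They do not tell look-alikes from the thing itself.
- optics.masks_of(camera, thing): "pixels" (420x560 bool, what is visible of it) and "location" ([column, row] in pixels, amid what is visible of it).
The state is a dict: "clock": time; "joint_positions": joint angles; "joint_vel": joint speeds; "effort": joint torques, N m; "position": TCP position; "tool_rot": TCP orientation; "force": force on the tool from outside, world axes, zero at the start; "ft_torque": the same for the moment, N m; "opening": finger opening in m.
Only numpy, scipy, OpenCV 4.12 (cv2) and the standard library are available. Lean on these libraries where they do the work, as an engineer would, in place of code of your own. Each camera call takes 0.05 s, during which the arm holds its last target. There are 200 camera calls.

## Working session

There is one attempt and no reset: what is moved stays moved. The work goes in short steps, Python scripts to look and compute and a tool call to move; the robot and the scene stay as the last step left them, time stands still between calls to the robot, and variables do not carry over. Pictures are saved under pics/ and viewed, about 8 in all and at most 12, crops included, and the job is handed in when it is done.

Besides the shell and the picture viewer there is one more tool, called after "Call:" as name(argument=value, ...) on one line, values as JSON. play_rows: Moves the arm, as the interface text tells. Its arguments: {"type":"object","properties":{"moves":{"type":"array"},"force":{"type":"number"}},"required":["moves"]}

```bash
ls; mkdir -p pics; cat > h.py <<'E'
import numpy as np, cv2
from workcell import sensors, optics, hand_in, bot
def save(n,im): cv2.imwrite('pics/'+n,im[:,:,::-1])
def ray(cam,px):
    c=optics.calibration(cam);K=np.array(c['K']);P=np.array(c['pose'])
    d=c.get('distortion',c.get('dist'))
    if d is None: d=np.zeros(5)
    u=cv2.undistortPoints(np.array([[px]],float),K,np.array(d,float))[0,0]
    r=P[:3,:3]@np.array([u[0],-u[1],-1]);return P[:3,3],r
def atz(cam,px,z):
    o,r=ray(cam,px);return o+r*(z-o[2])/r[2]
def proj(cam,p):
    c=optics.calibration(cam);K=np.array(c['K']);P=np.array(c['pose'])
    q=P[:3,:3].T@(np.array(p)-P[:3,3]);q=K@np.array([q[0],-q[1],-q[2]]);return q[:2]/q[2]
E
python3 - <<'E'
from h import *
a=optics.read_camera('top');b=optics.read_camera('side');save('t0.png',a);save('s0.png',b)
c=optics.calibration('top');print(c);print(optics.calibration('side'))
for cam in('top','side'):
  for t in('insert','spare','cutter','pusher','pointer','marker'):
    for m in optics.masks_of(cam,t):
        print(cam,t,round(m['confidence'],2),m['location'],m['pixels'].sum())
print(sensors.sense())
E
```

```text
pics
{'K': array([[433.32702778,   0.        , 282.45177291],
       [  0.        , 433.32702778, 216.25629944],
       [  0.        ,   0.        ,   1.        ]]), 'pose': array([[ 2.89187930e-02,  9.83961182e-01, -1.76022998e-01,
         3.83498924e-01],
       [-9.99581037e-01,  2.86792920e-02, -3.90498419e-03,
         1.03391502e-02],
       [ 1.20586210e-03,  1.76062178e-01,  9.84378309e-01,
         1.29769607e+00],
       [ 0.00000000e+00,  0.00000000e+00,  0.00000000e+00,
         1.00000000e+00]])}
{'K': array([[546.44147755,   0.        , 278.7000979 ],
       [  0.        , 546.44147755, 216.62399736],
       [  0.        ,   0.        ,   1.        ]]), 'pose': array([[-0.78573649,  0.34165108, -0.51564785, -0.1968285 ],
       [-0.61855773, -0.43112826,  0.65689782,  0.99459285],
       [ 0.00211949,  0.83510656,  0.55008413,  0.90333508],
       [ 0.        ,  0.        ,  0.        ,  1.        ]])}
top insert 0.88 [215.7, 217.8] 825
top insert 0.82 [275.0, 161.6] 324
top insert 0.69 [278.3, 199.9] 275
top spare 0.86 [194.5, 264.5] 564
top cutter 0.95 [339.8, 245.7]
[... 599 characters left out ...]
, -2.88706557e-06,
        1.27372030e+00, -3.69059985e-02]), 'joint_vel': array([-0.00028811,  0.00114654, -0.00105886, -0.00066399,  0.00216029,
        0.00203505]), 'effort': array([ 3.57141025e-04, -5.14835215e+01, -3.67613482e+01, -2.19400517e-04,
        5.44117738e-04,  3.72465536e-06]), 'position': array([ 0.24270981, -0.62986048,  0.23132372]), 'tool_rot': array([[ 9.33115125e-01,  3.59577757e-01,  1.17097674e-05],
       [ 3.59577757e-01, -9.33115124e-01, -4.25822862e-05],
       [-4.38508188e-06,  4.39447472e-05, -9.99999999e-01]]), 'force': array([-0.05931921, -0.29011227,  0.32084192]), 'ft_torque': array([-0.00611251,  0.00988816,  0.04632716]), 'opening': 0.08552436424384188}
```

```bash
python3 - <<'E'
import cv2
a=cv2.imread('pics/t0.png');b=cv2.imread('pics/s0.png')
cv2.imwrite('pics/t1.png',cv2.resize(a[130:320,140:410],(800,563),interpolation=cv2.INTER_CUBIC))
cv2.imwrite('pics/s1.png',cv2.resize(b[150:345,170:440],(800,578),interpolation=cv2.INTER_CUBIC))
E
```

```text
(no output)
```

View pics/t0.png

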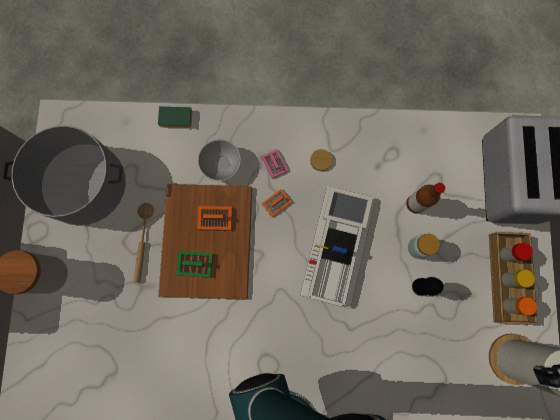

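View pics/t1.png

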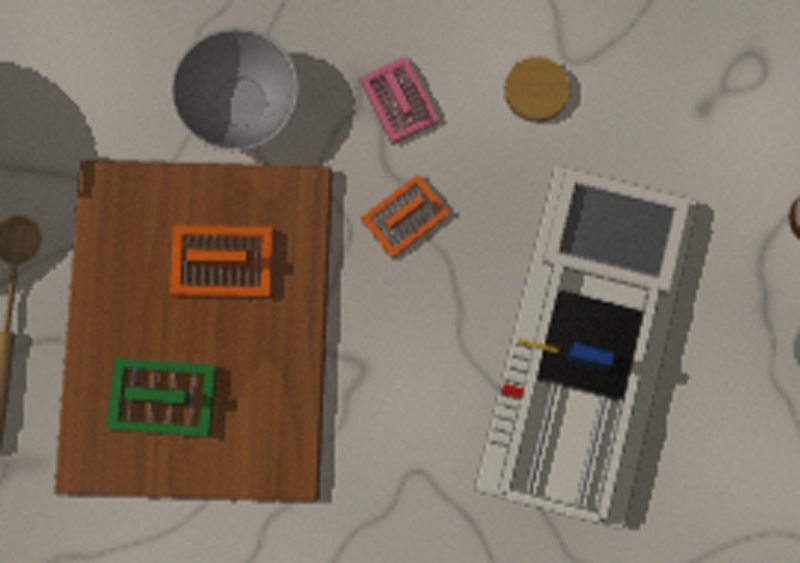

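View pics/s1.png

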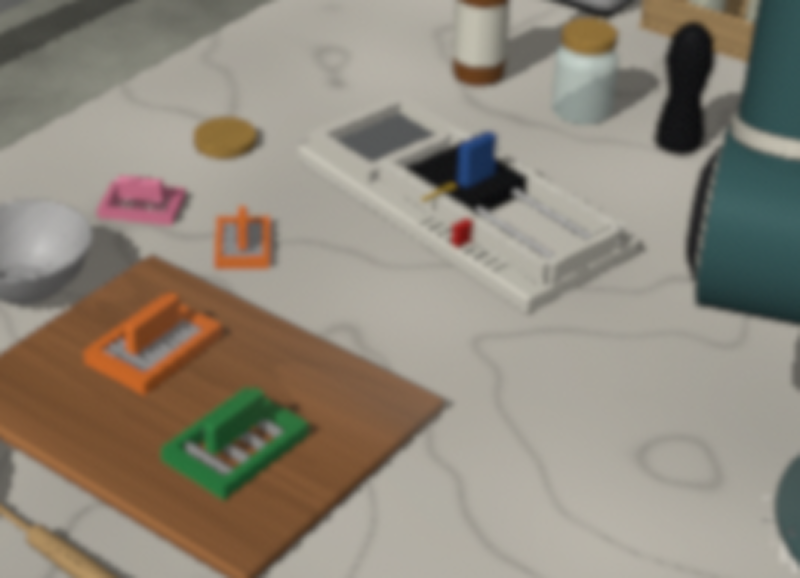

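I chose the large orange insert at top pixel (216,217). The other candidates are the small orange one at (277,203), which is off the board, the pink one at (275,164), and the green spare at (195,264). The marker is at about (312,262) and the pointer at about (320,247). The crop confirms that the chosen insert has fine blades and sits on the board.

Next I fit the poses by silhouette.

```bash
cat >> h.py <<'E'
from scipy.optimize import minimize
def box(x0,x1,y0,y1,z0,z1): return np.array([[x,y,z] for x in(x0,x1) for y in(y0,y1) for z in(z0,z1)])
CUT=[box(-.17,.17,-.075,.075,0,.02),box(-.165,.065,-.051,-.045,.02,.045),box(-.165,.065,.045,.051,.02,.045),box(.066,.164,-.064,.064,.02,.034)]
INS=[box(-.035,.035,-.05,.05,0,.014),box(-.006,.006,-.03,.03,.014,.044)]
def place(parts,x,y,t,z):
    R=np.array([[np.cos(t),-np.sin(t),0],[np.sin(t),np.cos(t),0],[0,0,1]])
    return [p@R.T+[x,y,z] for p in parts]
S=8
def render(cam,parts,win):
    r0,r1,c0,c1=win;im=np.zeros(((r1-r0)*S,(c1-c0)*S),np.uint8)
    for p in parts:
        q=np.array([proj(cam,v) for v in p]);q=(q+.5-[c0,r0])*S-.5
        cv2.fillConvexPoly(im,cv2.convexHull((q*16).round().astype(np.int32)),255,shift=4)
    return cv2.resize(im,None,fx=1/S,fy=1/S,interpolation=cv2.INTER_AREA)/255.
def fit(masks,parts,x0,z):
    # masks: {cam: float mask}
    W={}
    for c,m in masks.items():
        r,k=np.where(m>.5);W[c]=(r.min()-12,r.max()+12,k.min()-12,k.max()+12)
    f=lambda v:sum(((render(c,place(parts,*v,z),W[c])-m[W[c][0]:W[c][1],W[c][2]:W[c][3]])**2).sum() for c,m in masks.items())
    s=minimize(f,x0,method='Nelder-Mead',options=dict(initial_simplex=np.array([x0]+[np.array(x0)+d for d in np.diag([.01,.01,.08])]),xatol=1e-5,fatol=1e-3))
    return s.x,s.fun,sum((m>.5).sum() for m in masks.values())
def fill(m):
    cs,_=cv2.findContours(m.astype(np.uint8),cv2.RETR_EXTERNAL,cv2.CHAIN_APPROX_NONE)
    o=np.zeros(m.shape,np.uint8);cv2.drawContours(o,[max(cs,key=cv2.contourArea)],-1,1,-1);return o.astype(float)
def hsv(im): return cv2.cvtColor(im,cv2.COLOR_RGB2HSV).astype(int)
def orange(im,near=None,rad=30):
    h=hsv(im);m=(h[...,0]<=14)&(h[...,1]>185)&(h[...,2]>110)
    if near is not None:
        yy,xx=np.mgrid[:420,:560];m&=(abs(xx-near[0])<rad)&(abs(yy-near[1])<rad)
    return m
E
cat > m.py <<'E'
from h import *
im={c:cv2.imread(f'pics/{c[0]}0.png')[:,:,::-1].copy() for c in('top','side')}
near={'top':(216,218),'side':(220,264)}
mi={c:fill(orange(im[c],near[c],27)) for c in im}
g=atz('top',near['top'],.03);print('ins guess',g)
for cs in(['top'],['side'],['top','side']): print('insert',cs,fit({c:mi[c] for c in cs},INS,[g[0],g[1],0.],.015))
optics.read_camera('top');mt=max(optics.masks_of('top','cutter'),key=lambda m:m['confidence'])['pixels']
optics.read_camera('side');ms=max(optics.masks_of('side','cutter'),key=lambda m:m['confidence'])['pixels']
mc={'top':fill(mt),'side':fill(ms)}
g=atz('top',(339.8,245.7),.02);print('cut guess',g)
x,f,n=fit({'top':mc['top']},CUT,[g[0],g[1],-.28],0.);print('cutter top',x,f,n)
W=(180,315,290,390)
for nme,p in(('i',None),):
    o={c:im[c].copy() for c in im}
    for c in im:
        for q in place(CUT,*x,0.): 
            h=cv2.convexHull(np.array([proj(c,v) for v in q]).round().astype(np.int32));cv2.polylines(o[c],[h],True,(0,255,0),1)
        cs,_=cv2.findContours(mc[c].astype(np.uint8),0,1);cv2.drawContours(o[c],cs,-1,(255,0,255),1)
        cs,_=cv2.findContours(mi[c].astype(np.uint8),0,1);cv2.drawContours(o[c],cs,-1,(0,0,255),1)
    A=cv2.resize(o['top'][175:315,190:390],(800,560),interpolation=cv2.INTER_NEAREST);save('ov.png',A)
R=lambda v:np.round(v,4)
for n,m in(('red',lambda h:((h[...,0]<5)|(h[...,0]>174))&(h[...,1]>170)&(h[...,2]>90)),('yel',lambda h:(abs(h[...,0]-22)<6)&(h[...,1]>130)&(h[...,2]>110)),('blue',lambda h:(abs(h[...,0]-112)<12)&(h[...,1]>130))):
    for c,(r0,r1,k0,k1) in(('top',(185,315,300,385)),('side',(185,260,270,390))):
        q=m(hsv(im[c])); yy,xx=np.where(q[r0:r1,k0:k1]);print(n,c,len(xx),R([xx.mean()+k0,yy.mean()+r0]),xx.min()+k0,xx.max()+k0)
        z={'red':.042,'yel':.047,'blue':.085}[n];p=atz(c,(xx.mean()+k0,yy.mean()+r0),z)
        t=x[2];d=p[:2]-x[:2];print('   cutter frame',R([d@[np.cos(t),np.sin(t)],d@[-np.sin(t),np.cos(t)]]),R(p))
E
python3 m.py
```

```text
ins guess [0.59917786 0.21244271 0.03      ]
insert ['top'] (array([0.6019919 , 0.21961745, 0.01557932]), np.float64(478.54765090349866), np.int64(343))Traceback (most recent call last):
  File "m.py", line 6, in <module>
    for cs in(['top'],['side'],['top','side']): print('insert',cs,fit({c:mi[c] for c in cs},INS,[g[0],g[1],0.],.015))
                                                                  ~~~^^^^^^^^^^^^^^^^^^^^^^^^^^^^^^^^^^^^^^^^^^^^^^^
  File "h.py", line 35, in fit
    s=minimize(f,x0,method='Nelder-Mead',options=dict(initial_simplex=np.array([x0]+[np.array(x0)+d for d in np.diag([.01,.01,.08])]),xatol=1e-5,fatol=1e-3))
    res = _minimize_neldermead(fun, x0, args, callback, bounds=bounds,
                               **options)
    fxr = func(xr)
    fx = function(np.copy(x), *(wrapper_args + args))
  File "h.py", line 34, in <lambda>
    f=lambda v:sum(((render(c,place(parts,*v,z),W[c])-m[W[c][0]:W[c][1],W[c][2]:W[c][3]])**2).sum() for c,m in masks.items())
               ~~~^^^^^^^^^^^^^^^^^^^^^^^^^^^^^^^^^^^^^^^^^^^^^^^^^^^^^^^^^^^^^^^^^^^^^^^^^^^^^^^^^^^^^^^^^^^^^^^^^^^^^^^^^^^
  File "h.py", line 34, in <genexpr>
    f=lambda v:sum(((render(c,place(parts,*v,z),W[c])-m[W[c][0]:W[c][1],W[c][2]:W[c][3]])**2).sum() for c,m in masks.items())
                     ~~~~~~^^^^^^^^^^^^^^^^^^^^^^^^^^
  File "h.py", line 26, in render
    q=np.array([proj(cam,v) for v in p]);q=(q+.5-[c0,r0])*S-.5
                ~~~~^^^^^^^
  File "h.py", line 13, in proj
    c=optics.calibration(cam);K=np.array(c['K']);P=np.array(c['pose'])
ValueError: time passes only in moves, steps and waits
```

```bash
python3 - <<'E'
s=open('h.py').read()
s=s.replace("def ray(","CAL={}\ndef cal(n):\n    if n not in CAL: CAL[n]=optics.calibration(n)\n    return CAL[n]\ndef ray(").replace("c=optics.calibration(cam)","c=cal(cam)")
s=s.replace("m=(h[...,0]<=14)&(h[...,1]>185)&(h[...,2]>110)","m=(h[...,0]<=14)&(h[...,1]>205)&(h[...,2]>75)")
s=s.replace("def fill(m):\n","def fill(m):\n    m=cv2.morphologyEx(m.astype(np.uint8),cv2.MORPH_CLOSE,np.ones((3,3)))\n")
open('h.py','w').write(s)
t=open('m.py').read().replace("g=atz('top',near","for c in im:\n    h=hsv(im[c]);x,y=near[c];print([h[y+d,x].tolist() for d in range(-14,15,2)])\ng=atz('top',near",1)
open('m.py','w').write(t)
E
python3 m.py
```

```text
[[12, 166, 92], [11, 206, 141], [11, 220, 159], [12, 174, 63], [13, 152, 57], [10, 201, 117], [11, 224, 171], [9, 198, 81], [10, 149, 60], [12, 132, 62], [11, 157, 60], [11, 205, 113], [11, 225, 163], [10, 164, 73], [12, 173, 102]]
[[13, 147, 123], [12, 175, 153], [11, 195, 186], [12, 196, 176], [11, 190, 130], [11, 190, 113], [12, 189, 112], [11, 181, 111], [10, 105, 100], [12, 12, 105], [10, 6, 133], [9, 18, 140], [9, 118, 168], [11, 196, 178], [12, 204, 141]]
ins guess [0.59917786 0.21244271 0.03      ]
insert ['top'] (array([0.6012405 , 0.21884441, 0.00499256]), np.float64(23.277185697808534), np.int64(787))
insert ['side'] (array([0.63584453, 0.14577604, 0.10666667]), np.float64(1.0), np.int64(1))
insert ['top', 'side'] (array([ 0.60135949,  0.21844536, -0.00352624]), np.float64(327.5137101114956), np.int64(788))
cut guess [ 0.52842176 -0.15682413  0.02      ]
cutter top [ 0.52965979 -0.15255249 -0.22664864] 88.90085351787774 5761
red top 19 [312.5263 261.4211] 310 315
   cutter frame [-0.0677  0.0636] [ 0.478  -0.0754  0.042 ]
red side 25 [325.4  228.08] 323 327
   cutter frame [-0.0738  0.0686] [ 0.4731 -0.0691  0.042 ]
yel top 15 [320.4667 246.0667] 315 327
   cutter frame [-0.0192  0.0523] [ 0.5227 -0.0973  0.047 ]
yel side 1 [318. 214.] 318 318
   cutter frame [-0.0134  0.0418] [ 0.526  -0.1088  0.047 ]
blue top 86 [339.3023 249.407 ] 332 346
   cutter frame [-0.0199  0.0011] [ 0.5106 -0.147   0.085 ]
blue side 181 [329.9448 204.5083] 324 337
   cutter frame [-0.0404  0.023 ] [ 0.4955 -0.1211  0.085 ]
```

View pics/ov.png

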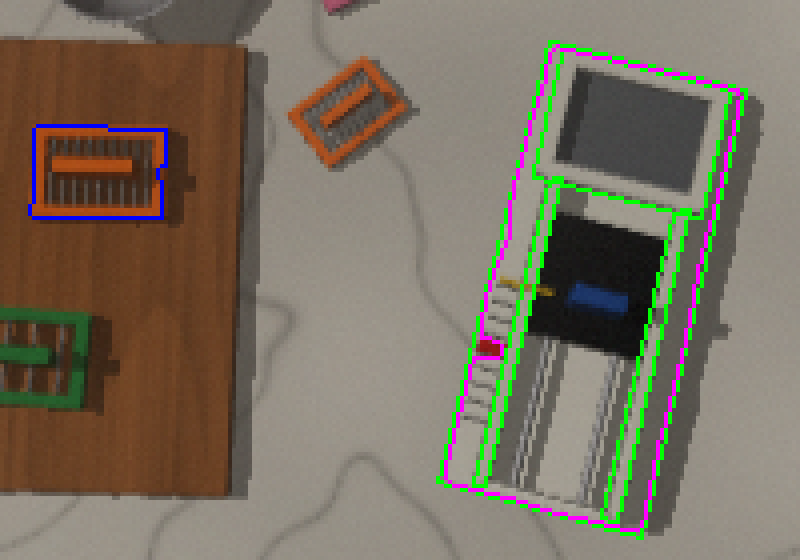

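```bash
cat > m2.py <<'E'
from h import *
im={c:cv2.imread(f'pics/{c[0]}0.png')[:,:,::-1].copy() for c in('top','side')}
for c in im: optics.read_camera(c)
def hull(m):
    h=cv2.convexHull(np.argwhere(fill(m)>0)[:,::-1].astype(np.int32));o=np.zeros(m.shape,np.uint8);cv2.fillConvexPoly(o,h,1);return o.astype(float)
ni={c:optics.masks_of(c,'insert') for c in im}
ni={c:fill(min(ni[c],key=lambda m:np.hypot(*(np.array(m['location'])-{'top':(216,218),'side':(220,264)}[c])))['pixels']) for c in im}
h=hsv(im['side']);o=np.zeros((420,560),bool);o[240:290,190:252]=True
os=fill((h[...,0]<16)&(h[...,1]>177)&(h[...,2]>90)&o)
ot=fill(orange(im['top'],(216,218),27))
for n,M in(('ot',{'top':ot}),('nt',{'top':ni['top']}),('os',{'side':os}),('ns',{'side':ni['side']}),('n2',ni),('o2',{'top':ot,'side':os})):
    print(n,fit(M,INS,[.601,.2188,0.],.015))
nc={c:max(optics.masks_of(c,'cutter'),key=lambda m:m['confidence'])['pixels'] for c in im}
MK=[box(-.073,-.063,.055,.075,.02,.044)]
print('hull top',fit({'top':hull(nc['top'])},CUT+MK,[.5297,-.1526,-.227],0.))
PU=[box(-.03,.06,-.04,.04,.02,.045),box(-.027,-.013,-.02,.02,.045,.09)]
print('side',fit({'side':fill(nc['side'])},CUT+MK+PU,[.5297,-.1526,-.227],0.))
# pocket: dark floor region in top, look at inner wall-top edges
h=hsv(im['top']);d=(h[...,2]<115);d[:, :325]=0;d[:,375:]=0;d[:190]=0;d[224:]=0
d=fill(d);y,x=np.where(d>0);r=cv2.minAreaRect(np.argwhere(d>0)[:,::-1].astype(np.float32));print('pocket px',x.mean(),y.mean(),len(x),r)
print('at z.034',atz('top',(x.mean(),y.mean()),.034),'pred px',proj('top',place([np.array([[.115,0,.034]])],.5297,-.1526,-.227,0)[0][0]))
E
python3 m2.py
```

```text
ot (array([0.60122969, 0.21885103, 0.00582766]), np.float64(23.275955401768552), np.int64(787))
nt (array([ 0.59972999,  0.21770652, -0.01079132]), np.float64(22.488242983467895), np.int64(799))
os (array([0.6042976 , 0.2156091 , 0.02426148]), np.float64(24.05041138023837), np.int64(850))
ns (array([ 0.60436807,  0.21558362, -0.01685993]), np.float64(36.029096501345634), np.int64(850))
n2 (array([ 0.60164569,  0.21667725, -0.03589677]), np.float64(115.86920415224913), np.int64(1649))
o2 (array([0.60286495, 0.21721026, 0.0295647 ]), np.float64(86.8551172625913), np.int64(1637))
hull top (array([ 0.5295082 , -0.15261443, -0.22283039]), np.float64(166.08422914263747), np.int64(6024))
side (array([ 0.5297, -0.1526, -0.227 ]), np.float64(699.0), np.int64(699))
pocket px 347.65124555160145 207.30723606168445 843 ((347.6764831542969, 207.2941131591797), (34.92512893676758, 24.01102638244629), 14.03624439239502)
at z.034 [ 0.64214418 -0.17769206  0.034     ] pred px [347.91638307 207.44483703]
```

Call:
play_rows(moves=[{"linear": [0,0,0],"turn": [0,0,-0.134],"claw": 0.05},{"linear": [0,0,0],"turn": [0,0,-0.134],"claw": 0.05},{"linear": [0,0,0],"turn": [0,0,-0.134],"claw": 0.05},{"linear": [0,0,0],"turn": [0,0,-0.134],"claw": 0.05},{"linear": [0,0,0],"turn": [0,0,-0.134],"claw": 0.05},{"linear": [0,0,0],"turn": [0,0,-0.134],"claw": 0.05},{"linear": [0,0,0],"turn": [0,0,-0.134],"claw": 0.05},{"linear": [0,0,0],"turn": [0,0,-0.134],"claw": 0.05},{"linear": [0,0,0],"turn": [0,0,-0.134],"claw": 0.05},{"linear": [0.0424,0.018,0],"turn": [0,0,0],"claw": 0.05},{"linear": [0.0424,0.018,0],"turn": [0,0,0],"claw": 0.05},{"linear": [0.0424,0.018,0],"turn": [0,0,0],"claw": 0.05}])

```text
clock: 2.4
position: [0.2967, -0.5017, 0.232]
tool_rot: [[-0.002, 1.0, 0.001], [1.0, 0.002, -0.001], [-0.001, 0.001, -1.0]]
force: [0.1, -0.7, 0.3]
opening: 0.0501
```

Call:
play_rows(moves=[{"linear": [0.0424,0.018,0],"turn": [0,0,0],"claw": 0.05},{"linear": [0.0424,0.018,0],"turn": [0,0,0],"claw": 0.05},{"linear": [0.0424,0.018,0],"turn": [0,0,0],"claw": 0.05},{"linear": [0.0424,0.018,0],"turn": [0,0,0],"claw": 0.05},{"linear": [0.0424,0.018,0],"turn": [0,0,0],"claw": 0.05},{"linear": [0.0424,0.018,0],"turn": [0,0,0],"claw": 0.05},{"linear": [0.0424,0.018,0],"turn": [0,0,0],"claw": 0.05},{"linear": [0.0424,0.018,0],"turn": [0,0,0],"claw": 0.05},{"linear": [0.0424,0.018,0],"turn": [0,0,0],"claw": 0.05},{"linear": [0.0424,0.018,0],"turn": [0,0,0],"claw": 0.05},{"linear": [0.0424,0.018,0],"turn": [0,0,0],"claw": 0.05},{"linear": [0.0424,0.018,0],"turn": [0,0,0],"claw": 0.05}])

```text
clock: 3.6
position: [0.5113, 0.0089, 0.2317]
tool_rot: [[-0.003, 1.0, 0.001], [1.0, 0.003, -0.0], [-0.0, 0.001, -1.0]]
force: [0.5, -0.2, -0.8]
opening: 0.0497
```

Call:
play_rows(moves=[{"linear": [0.0424,0.018,0],"turn": [0,0,0],"claw": 0.05},{"linear": [0.0424,0.018,0],"turn": [0,0,0],"claw": 0.05},{"linear": [0.0424,0.018,0],"turn": [0,0,0],"claw": 0.05},{"linear": [0.0424,0.018,0],"turn": [0,0,0],"claw": 0.05},{"linear": [0.0424,0.018,0],"turn": [0,0,0],"claw": 0.05},{"linear": [0,0,0],"turn": [0,0,0],"claw": 0.05},{"linear": [0,0,0],"turn": [0,0,0],"claw": 0.05}])

```text
clock: 4.3
position: [0.6, 0.2201, 0.2308]
tool_rot: [[-0.005, 1.0, -0.001], [1.0, 0.005, -0.001], [-0.001, -0.001, -1.0]]
force: [-0.0, -0.3, -0.5]
opening: 0.0501
```

Call:
play_rows(moves=[{"linear": [-0.002,0.002,0.036],"turn": [0,0,0],"claw": 0.05},{"linear": [0,0,0.036],"turn": [0,0,0],"claw": 0.05},{"linear": [0,0,0.036],"turn": [0,0,0],"claw": 0.05},{"linear": [0,0,0.036],"turn": [0,0,0],"claw": 0.05},{"linear": [0,0,0],"turn": [0,0,0],"claw": 0.05}])

```text
clock: 4.8
position: [0.5968, 0.2139, 0.0813]
tool_rot: [[-0.001, 1.0, -0.011], [1.0, 0.001, -0.004], [-0.004, -0.011, -1.0]]
force: [-1.1, -0.7, -0.3]
opening: 0.0501
```

```bash
python3 - <<'E'
from h import *
s=optics.read_camera('side');t=optics.read_camera('top')
p=sensors.sense()['position'];print(p,proj('side',p),proj('top',p),proj('side',(.602,.218,.059)))
save('g1.png',np.hstack([cv2.resize(s[190:310,160:280],(400,400),interpolation=cv2.INTER_CUBIC),cv2.resize(t[160:280,156:276],(400,400),interpolation=cv2.INTER_CUBIC)]))
E
```

```text
[0.60150017 0.21581413 0.08726387] [220.04496163 245.69670777] [211.84049715 213.69080179] [219.94157955 255.00188416]
```

View pics/g1.png

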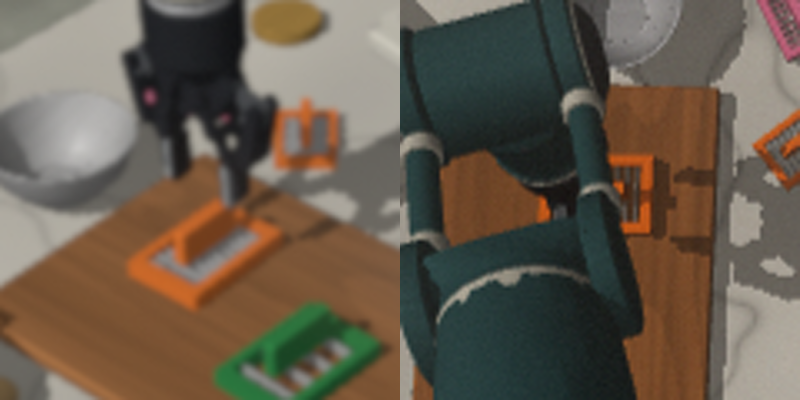

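Call:
play_rows(moves=[{"linear": [0.001,0.001,0.02],"turn": [0,0,0],"claw": 0.05},{"linear": [0,0,0.02],"turn": [0,0,0],"claw": 0.05},{"linear": [0,0,0.01],"turn": [0,0,0],"claw": 0.05},{"linear": [0,0,0],"turn": [0,0,0],"claw": 0.05},{"linear": [0,0,0],"turn": [0,0,0],"claw": 0.05},{"linear": [0,0,0],"turn": [0,0,0],"claw": 0.05}])

```text
clock: 5.5
position: [0.6045, 0.2186, 0.0392]
tool_rot: [[-0.003, 1.0, 0.003], [1.0, 0.003, 0.001], [0.001, 0.003, -1.0]]
force: [0.8, 0.0, 0.7]
opening: 0.0499
```

Call:
play_rows(moves=[{"linear": [0,0,0],"turn": [0,0,0],"claw": 0.02},{"linear": [0,0,0],"turn": [0,0,0],"claw": 0.0},{"linear": [0,0,0],"turn": [0,0,0],"claw": 0.0},{"linear": [0,0,0],"turn": [0,0,0],"claw": 0.0},{"linear": [0,0,0],"turn": [0,0,0],"claw": 0.0},{"linear": [0,0,0],"turn": [0,0,0],"claw": 0.0}], force=50)

```text
clock: 6.1
position: [0.6037, 0.2185, 0.038]
tool_rot: [[-0.003, 1.0, 0.001], [1.0, 0.003, 0.0], [0.0, 0.001, -1.0]]
force: [-0.6, -0.6, 5.3]
opening: 0.0112
```

Call:
play_rows(moves=[{"linear": [0,0,-0.02],"turn": [0,0,0],"claw": 0.0},{"linear": [0,0,-0.04],"turn": [0,0,0],"claw": 0.0},{"linear": [0,0,-0.04],"turn": [0,0,0.115],"claw": 0.0},{"linear": [0,0,0],"turn": [0,0,0.115],"claw": 0.0},{"linear": [-0.042,0.0144,0],"turn": [0,0,0],"claw": 0.0},{"linear": [-0.042,0.0144,0],"turn": [0,0,0],"claw": 0.0},{"linear": [-0.042,0.0144,0],"turn": [0,0,0],"claw": 0.0},{"linear": [-0.042,0.0144,0],"turn": [0,0,0],"claw": 0.0},{"linear": [-0.042,0.0144,0],"turn": [0,0,0],"claw": 0.0},{"linear": [-0.042,0.0144,0],"turn": [0,0,0],"claw": 0.0},{"linear": [-0.042,0.0144,0],"turn": [0,0,0],"claw": 0.0},{"linear": [-0.042,0.0144,0],"turn": [0,0,0],"claw": 0.0}], force=70)

```text
clock: 7.3
position: [0.6388, -0.1367, 0.1359]
tool_rot: [[0.225, 0.974, -0.002], [0.974, -0.225, 0.001], [0.0, -0.002, -1.0]]
force: [0.7, 0.0, -2.3]
opening: 0.0104
```

Call:
play_rows(moves=[{"linear": [-0.042,0.0144,0],"turn": [0,0,0],"claw": 0.0},{"linear": [0,0,0],"turn": [0,0,0],"claw": 0.0},{"linear": [0,0,0.02],"turn": [0,0,0],"claw": 0.0},{"linear": [0,0,0.015],"turn": [0,0,0],"claw": 0.0},{"linear": [0,0,0],"turn": [0,0,0],"claw": 0.0},{"linear": [0,0,0],"turn": [0,0,0],"claw": 0.0}])

```text
clock: 7.9
position: [0.6434, -0.1782, 0.1009]
tool_rot: [[0.224, 0.975, -0.003], [0.975, -0.224, 0.001], [0.0, -0.003, -1.0]]
force: [0.7, 0.7, -0.7]
opening: 0.0104
```

```bash
python3 - <<'E'
from h import *
s=optics.read_camera('side');t=optics.read_camera('top')
st=sensors.sense();p=st['position'];R=st['tool_rot'];print(p,np.arctan2(R[1,1],R[0,1]),st['force'],st['opening'])
c=proj('side',p).astype(int);print(c)
r0=c[1]-60;k0=c[0]-60
h=hsv(s);o=np.zeros((420,560),bool);o[c[1]-30:c[1]+45,c[0]-40:c[0]+40]=True
m=fill((h[...,0]<16)&(h[...,1]>160)&(h[...,2]>70)&o);np.save('ms.npy',m)
th=np.arctan2(R[1,1],R[0,1])
for z in(.018,.021,.024):print(z,fit({'side':m},INS,[p[0],p[1],th],p[2]-z))
S1=s.copy();cs,_=cv2.findContours(m.astype(np.uint8),0,1);cv2.drawContours(S1,cs,-1,(0,0,255),1)
save('s2.png',s);save('t2.png',t)
save('g2.png',np.hstack([cv2.resize(s[r0:r0+120,k0:k0+120],(400,400),interpolation=cv2.INTER_CUBIC),cv2.resize(S1[r0:r0+120,k0:k0+120],(400,400),interpolation=cv2.INTER_CUBIC)]))
E
```

```text
[ 0.6448202  -0.17871482  0.10278172] -0.2260985818879897 [-0.69825671 -1.19173789 -1.74435415] 0.010494257281829749
[299 175]
0.018 (array([ 0.63985154, -0.17326124, -0.05638295]), np.float64(390.2572241445598), np.int64(180))
0.021 (array([ 0.64335146, -0.17798343, -0.06692542]), np.float64(386.69974625144175), np.int64(180))
0.024 (array([ 0.64614951, -0.18220929, -0.0700348 ]), np.float64(383.14431372549024), np.int64(180))
```

View pics/g2.png

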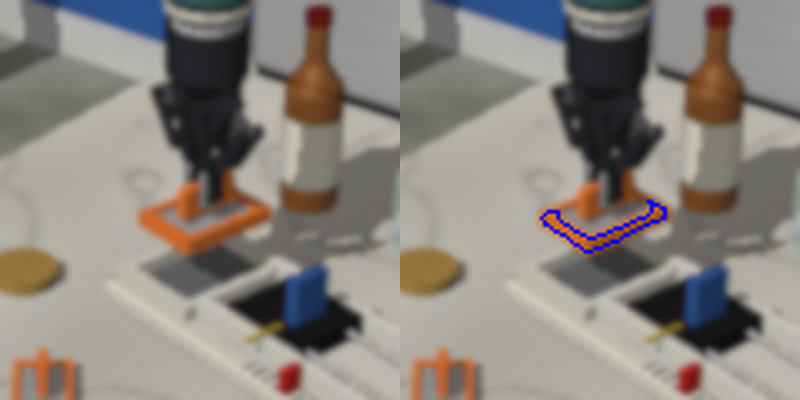

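Call:
play_rows(moves=[{"linear": [0,0,0.02],"turn": [0,0,0],"claw": 0.0},{"linear": [0,0,0.015],"turn": [0,0,0],"claw": 0.0},{"linear": [0,0,0.005],"turn": [0,0,0],"claw": 0.0},{"linear": [0,0,0],"turn": [0,0,0],"claw": 0.0},{"linear": [0,0,0],"turn": [0,0,0],"claw": 0.0}])

```text
clock: 8.5
position: [0.6446, -0.1793, 0.0626]
tool_rot: [[0.225, 0.974, 0.0], [0.974, -0.225, -0.0], [-0.0, 0.0, -1.0]]
force: [0.7, 0.2, -0.9]
opening: 0.0107
```

```bash
python3 - <<'E'
from h import *
s=optics.read_camera('side');t=optics.read_camera('top')
st=sensors.sense();p=st['position'];R=st['tool_rot'];th=np.arctan2(R[1,1],R[0,1]);print(p,th,st['force'])
save('s3.png',s);save('t3.png',t)
def crop(im,cam):
    c=proj(cam,p).astype(int);r0=c[1]-40;k0=c[0]-40;q=cv2.resize(im[r0:r0+80,k0:k0+80],(400,400),interpolation=cv2.INTER_CUBIC)
    for parts,col in(([INS[0]],(0,0,255)),):
        for b in place(parts,p[0],p[1],th,p[2]-.023):
            h=cv2.convexHull(np.array([((proj(cam,v)-[k0,r0]+.5)*5) for v in b]).round().astype(np.int32));cv2.polylines(q,[h],True,col,1)
    for b in place([box(.066,.164,-.064,.064,.02,.034),box(.078,.152,-.052,.052,.034,.034)],.5296,-.1526,-.226,0):
            h=cv2.convexHull(np.array([((proj(cam,v)-[k0,r0]+.5)*5) for v in b]).round().astype(np.int32));cv2.polylines(q,[h],True,(0,255,0),1)
    return q
save('g3.png',np.hstack([crop(s,'side'),crop(t,'top')]))
E
```

```text
[ 0.64513629 -0.17947135  0.06329468] -0.22696954545174836 [-0.61165686  0.0491601  -0.60505692]
```

View pics/g3.png

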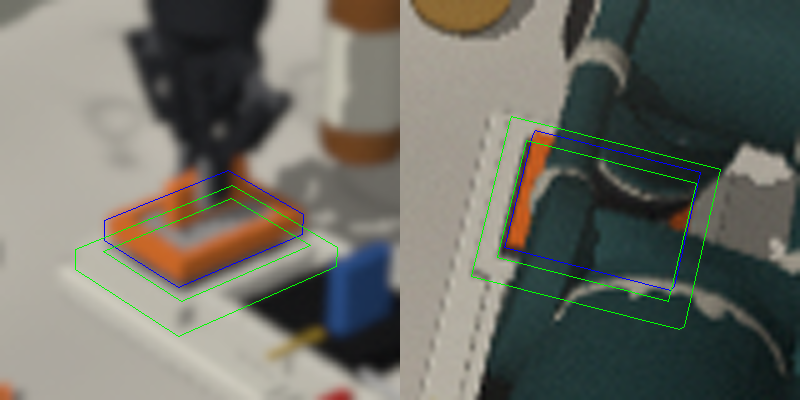

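```bash
cat > pk.py <<'E'
from h import *
s=cv2.imread('pics/s0.png')[:,:,::-1].copy();t=cv2.imread('pics/t0.png')[:,:,::-1].copy()
OP=[box(-.037,.037,-.052,.052,0,0)]
for cam,im in(('side',s),('top',t)):
    c=proj(cam,(.643,-.178,.034)).astype(int);g=cv2.cvtColor(im,cv2.COLOR_RGB2GRAY).astype(float)
    print(cam,c,g[c[1]-18:c[1]+19:2,c[0]].astype(int),g[c[1],c[0]-30:c[0]+31:3].astype(int))
    o=np.zeros(g.shape,bool);a,b=((13,25) if cam=='side' else (18,24));o[c[1]-a:c[1]+a,c[0]-b:c[0]+b]=1
    for th in(115,125,135):
        m=fill((g<th)&o);print(th,fit({cam:m},OP,[.643,-.178,-.226],.034))
E
python3 pk.py
```

```text
side [299 195] [177 175 174 174 170 132 109  91  87  87  87  87  95 152 178 174 173 173
 177] [167 167 175 176 143 115 100  92  87  87  87  87  87  87  89 110 166 167
 177 180 148]
115 (array([ 0.64736541, -0.1826005 , -0.20744498]), np.float64(133.1779777008843), np.int64(272))
125 (array([ 0.64738355, -0.17964672, -0.21587445]), np.float64(101.40792003075738), np.int64(306))
135 (array([ 0.64478511, -0.1820154 , -0.21200107]), np.float64(68.35820069204152), np.int64(340))
top [347 207] [139 155 154  79  70  71  74  74  68  71  71  69  69  69  68  89 155 139
 135] [138 139 154 147 149  47  72  72  69  72  71  71  71  70  69  71  71 155
  91  87  85]
115 (array([ 0.64248592, -0.17752925, -0.22576915]), np.float64(11.344052287581698), np.int64(847))
125 (array([ 0.64282864, -0.17742369, -0.23094349]), np.float64(11.046166858900424), np.int64(871))
135 (array([ 0.64249171, -0.17780989, -0.22174104]), np.float64(15.298116109188776), np.int64(882))
```

Call:
play_rows(moves=[{"linear": [0.0005,0,0.004],"turn": [0,0,0],"claw": 0.0},{"linear": [0,0,0.004],"turn": [0,0,0],"claw": 0.0},{"linear": [0,0,0.002],"turn": [0,0,0],"claw": 0.0},{"linear": [0,0,0],"turn": [0,0,0],"claw": 0.0},{"linear": [0,0,0],"turn": [0,0,0],"claw": 0.0}])

```text
clock: 9.1
position: [0.6453, -0.179, 0.0565]
tool_rot: [[0.225, 0.974, 0.002], [0.974, -0.225, -0.001], [-0.0, 0.002, -1.0]]
force: [-8.8, 2.2, 17.4]
opening: 0.0104
```

Call:
play_rows(moves=[{"linear": [0,0,-0.003],"turn": [0,0,0],"claw": 0.0},{"linear": [0,-0.002,0],"turn": [0,0,0],"claw": 0.0},{"linear": [0,0,0.003],"turn": [0,0,0],"claw": 0.0},{"linear": [0,0,0.002],"turn": [0,0,0],"claw": 0.0},{"linear": [0,0,0],"turn": [0,0,0],"claw": 0.0}])

```text
clock: 9.6
position: [0.6416, -0.178, 0.0488]
tool_rot: [[0.225, 0.974, -0.002], [0.974, -0.225, 0.001], [0.0, -0.002, -1.0]]
force: [0.1, 0.7, -1.0]
opening: 0.0104
```

```bash
python3 -c "
from h import *
s=sensors.sense();print(s['position'],s['force'],s['tool_rot'].T@s['ft_torque'],s['tool_rot'][:,2])"
```

```text
[ 0.6415598  -0.17800104  0.04875709] [ 0.10257143  0.71761572 -1.03471995] [0.02216765 0.01327053 0.01023204] [-2.26940377e-03  7.57332869e-04 -9.99997138e-01]
```

Call:
play_rows(moves=[{"linear": [0,0,0.003],"turn": [0,0,0],"claw": 0.0},{"linear": [0,0,0.002],"turn": [0,0,0],"claw": 0.0},{"linear": [0,0,0.001],"turn": [0,0,0],"claw": 0.0},{"linear": [0,0,0],"turn": [0,0,0],"claw": 0.0},{"linear": [0,0,0],"turn": [0,0,0],"claw": 0.0}])

```text
clock: 10.1
position: [0.6426, -0.1783, 0.0443]
tool_rot: [[0.225, 0.974, 0.0], [0.974, -0.225, -0.0], [-0.0, 0.0, -1.0]]
force: [0.1, -0.0, -2.3]
opening: 0.0107
```

Call:
play_rows(moves=[{"linear": [0,0,0.001],"turn": [0,0,0],"claw": 0.0},{"linear": [0,0,0.001],"turn": [0,0,0],"claw": 0.0},{"linear": [0,0,0.001],"turn": [0,0,0],"claw": 0.0},{"linear": [0,0,0],"turn": [0,0,0],"claw": 0.0},{"linear": [0,0,0],"turn": [0,0,0],"claw": 0.0}])

```text
clock: 10.6
position: [0.6428, -0.1784, 0.043]
tool_rot: [[0.225, 0.974, 0.001], [0.974, -0.225, -0.0], [-0.0, 0.001, -1.0]]
force: [-3.5, 1.4, 6.8]
opening: 0.0108
```

Call:
play_rows(moves=[{"linear": [0,0,-0.001],"turn": [0,0,0],"claw": 0.04},{"linear": [0,0,0],"turn": [0,0,0],"claw": 0.04},{"linear": [0,0,0],"turn": [0,0,0],"claw": 0.04},{"linear": [0,0,0],"turn": [0,0,0],"claw": 0.04},{"linear": [0,0,-0.02],"turn": [0,0,0],"claw": 0.04},{"linear": [0,0,-0.03],"turn": [0,0,0],"claw": 0.04},{"linear": [0,0,-0.03],"turn": [0,0,0],"claw": 0.05},{"linear": [0,0,-0.03],"turn": [0,0,0],"claw": 0.05},{"linear": [0,0,0],"turn": [0,0,0],"claw": 0.05}])

```text
clock: 11.5
position: [0.6461, -0.1794, 0.1582]
tool_rot: [[0.225, 0.974, 0.01], [0.974, -0.225, -0.003], [-0.001, 0.01, -1.0]]
force: [0.6, -1.0, 0.8]
opening: 0.05
```

```bash
python3 - <<'E'
from h import *
s=optics.read_camera('side');save('s4.png',s)
p=np.array([.6428,-.1784,.034]);print(sensors.sense()['position'])
c=proj('side',p).astype(int)
q=cv2.resize(s[c[1]-50:c[1]+50,c[0]-40:c[0]+80],(720,600),interpolation=cv2.INTER_CUBIC);save('g4.png',q)
# handle from side+top mid: triangulate blue in the initial pictures, both cameras
E
```

```text
[ 0.64470296 -0.17897001  0.15554723]
```

View pics/g4.png

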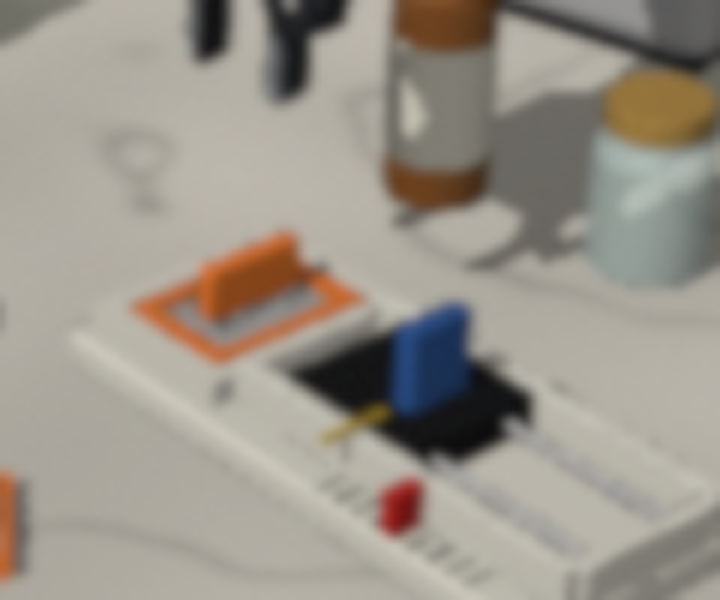

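Call:
play_rows(moves=[{"linear": [0,-0.046,0],"turn": [0,0,0],"claw": 0.05},{"linear": [0,-0.046,0],"turn": [0,0,0],"claw": 0.05},{"linear": [0,-0.045,0],"turn": [0,0,0],"claw": 0.05},{"linear": [0,0,0],"turn": [0,0,0],"claw": 0.05},{"linear": [0,0,0.03],"turn": [0,0,0],"claw": 0.05},{"linear": [0,0,0.02],"turn": [0,0,0],"claw": 0.05},{"linear": [0,0,0],"turn": [0,0,0],"claw": 0.05},{"linear": [0,0,0],"turn": [0,0,0],"claw": 0.05}])

```text
clock: 12.35
position: [0.5086, -0.1473, 0.1013]
tool_rot: [[0.225, 0.974, -0.002], [0.974, -0.225, 0.001], [0.0, -0.002, -1.0]]
force: [1.0, 0.5, -0.1]
opening: 0.0499
```

```bash
python3 - <<'E'
from h import *
s=optics.read_camera('side');save('s5.png',s)
p=sensors.sense()['position'];print(p,proj('side',p))
c=proj('side',(.511,-.148,.09)).astype(int);print(c)
q=cv2.resize(s[c[1]-50:c[1]+50,c[0]-60:c[0]+60],(720,600),interpolation=cv2.INTER_CUBIC);save('g5.png',q)
E
```

```text
[ 0.50951463 -0.14760656  0.10237651] [331.34360991 193.82938353]
[330 197]
```

View pics/g5.png

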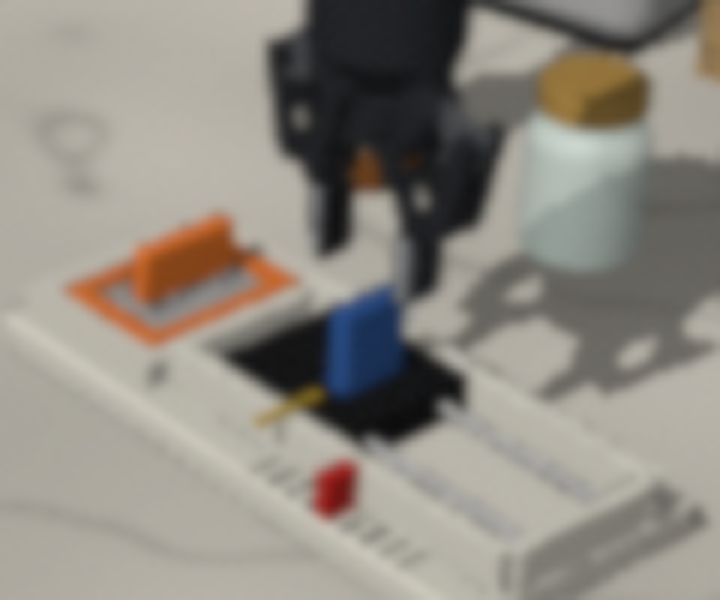

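Call:
play_rows(moves=[{"linear": [0.002,0.002,0.02],"turn": [0,0,0],"claw": 0.05},{"linear": [0,0,0.02],"turn": [0,0,0],"claw": 0.05},{"linear": [0,0,0.006],"turn": [0,0,0],"claw": 0.05},{"linear": [0,0,0],"turn": [0,0,0],"claw": 0.05},{"linear": [0,0,0],"turn": [0,0,0],"claw": 0.05}])

```text
clock: 12.9
position: [0.5124, -0.1463, 0.0574]
tool_rot: [[0.225, 0.974, 0.002], [0.974, -0.225, -0.001], [-0.0, 0.002, -1.0]]
force: [0.1, -0.7, -0.3]
opening: 0.0498
```

Call:
play_rows(moves=[{"linear": [0,0,0],"turn": [0,0,0],"claw": 0.02},{"linear": [0,0,0],"turn": [0,0,0],"claw": 0.0},{"linear": [0,0,0],"turn": [0,0,0],"claw": 0.0},{"linear": [0,0,0],"turn": [0,0,0],"claw": 0.0},{"linear": [0,0,0],"turn": [0,0,0],"claw": 0.0},{"linear": [0,0,0],"turn": [0,0,0],"claw": 0.0}], force=70)

```text
clock: 13.5
position: [0.5118, -0.1461, 0.0573]
tool_rot: [[0.225, 0.974, 0.001], [0.974, -0.225, -0.0], [-0.0, 0.001, -1.0]]
force: [-1.8, 0.5, 6.0]
opening: 0.0131
```

Call:
play_rows(moves=[{"linear": [0,-0.004,0],"turn": [0,0,0],"claw": 0.0},{"linear": [0,-0.008,0],"turn": [0,0,0],"claw": 0.0},{"linear": [0,-0.008,0],"turn": [0,0,0],"claw": 0.0},{"linear": [0,-0.008,0],"turn": [0,0,0],"claw": 0.0},{"linear": [0,-0.008,0],"turn": [0,0,0],"claw": 0.0},{"linear": [0,-0.006,0],"turn": [0,0,0],"claw": 0.0},{"linear": [0,0,0],"turn": [0,0,0],"claw": 0.0},{"linear": [0,0,0],"turn": [0,0,0],"claw": 0.0},{"linear": [0,0,0],"turn": [0,0,0],"claw": 0.0}], force=100)

```text
clock: 14.4
position: [0.474, -0.1375, 0.0575]
tool_rot: [[0.225, 0.974, 0.008], [0.974, -0.225, -0.002], [-0.0, 0.008, -1.0]]
force: [9.1, -1.7, -3.4]
opening: 0.0124
```

```bash
cat > pm.py <<'E'
from h import *
import sys
ims={c:optics.read_camera(c) for c in('side','top')}
st=sensors.sense();print(st['position'],st['force'],st['opening'])
t=-.2265;ex=np.array([np.cos(t),np.sin(t)]);ey=np.array([-ex[1],ex[0]]);O=np.array([.5307,-.1526])
P={}
for c,im in ims.items():
    h=hsv(im);ctr=proj(c,(*(O-.068*ex+.068*ey),.044));yy,xx=np.mgrid[:420,:560]
    near=(abs(xx-ctr[0])<22)&(abs(yy-ctr[1])<16)
    for n,m in(('red',((h[...,0]<6)|(h[...,0]>172))&(h[...,1]>150)&(h[...,2]>70)),('yel',(abs(h[...,0]-22)<7)&(h[...,1]>110)&(h[...,2]>90))):
        q=m&near
        for y,x in np.argwhere(q):
            p=atz(c,(x,y),.044 if n=='red' else .047)[:2]-O;P.setdefault((c,n),[]).append([x,y,p@ex*1e3,p@ey*1e3])
for k,v in P.items(): v=np.array(v);print(k,len(v),'px',v[:,:2].mean(0).round(1),'cutter mm mean',v[:,2:].mean(0).round(1),'min',v[:,2:].min(0).round(1),'max',v[:,2:].max(0).round(1))
n=sys.argv[1];o=[]
for c,im in ims.items():
    ctr=proj(c,(*(O-.068*ex+.05*ey),.044)).astype(int);o.append(cv2.resize(im[ctr[1]-25:ctr[1]+25,ctr[0]-25:ctr[0]+25],(400,400),interpolation=cv2.INTER_CUBIC))
    save(f'{n}_{c}.png',im)
save(n+'.png',np.hstack(o))
E
python3 pm.py g6
```

```text
[ 0.47404877 -0.13750553  0.05745269] [ 7.90278193 -2.74094529 -4.98621096] 0.01246306929152696
('side', 'red') 32 px [325.2 228.1] cutter mm mean [-76.6  71. ] min [-88.4  56.6] max [-65.1  85.3]
('side', 'yel') 11 px [329.1 219.2] cutter mm mean [-54.   35.1] min [-58.6  26.7] max [-49.6  42.6]
('top', 'red') 21 px [312.5 261.4] cutter mm mean [-68.9  63.5] min [-73.   54.1] max [-64.5  72.9]
('top', 'yel') 14 px [316.  258.7] cutter mm mean [-59.   55.8] min [-61.3  43.8] max [-56.9  68.2]
```

View pics/g6.png

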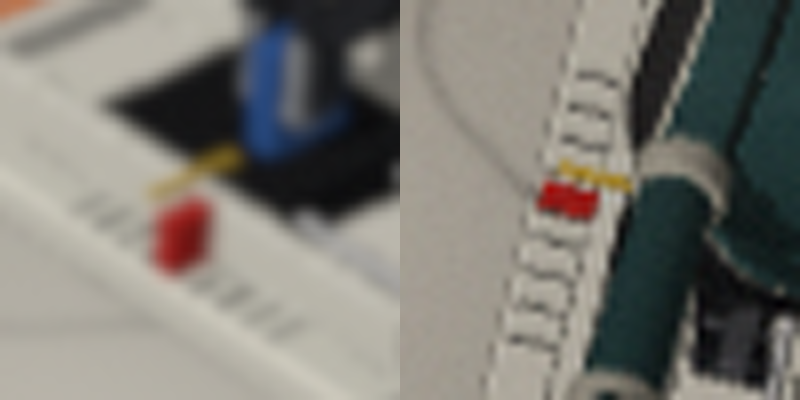

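```bash
cat > sf.py <<'E'
from h import *
t=-.2265;ex=np.array([np.cos(t),np.sin(t)]);ey=np.array([-ex[1],ex[0]]);O=np.array([.5307,-.1526])
def soft(im,kind):
    R,G,B=[im[...,i].astype(float) for i in range(3)]
    w=(R-np.maximum(G,B))/(R+20) if kind=='red' else (np.minimum(R,G)-B)/(R+20)
    return w
def fit1(im,cam,kind,x0):
    if kind=='red': mk=lambda x,y:[box(x-.005,x+.005,y-.01,y+.01,.02,.044)]; y0=.065
    else: mk=lambda x,y:[box(x-.0015,x+.0015,.052,y,.0455,.0485)]; y0=.068
    W=lambda parts:place(parts,O[0],O[1],t,0)
    c=proj(cam,W([np.array([[x0,.062,.04]])])[0][0]).astype(int);win=(c[1]-9,c[1]+9,c[0]-9,c[0]+9)
    w=soft(im,kind)[win[0]:win[1],win[2]:win[3]]
    def f(v):
        r=render(cam,W(mk(v[0],v[1])),win);A=np.c_[r.ravel(),np.ones(r.size)]
        if kind!='red':
            k=proj(cam,W([np.array([[v[0],.054,.047]])])[0][0]);m=np.abs(np.mgrid[win[0]:win[1],win[2]:win[3]][1]-proj(cam,W([np.array([[x0,.064,.047]])])[0][0])[0])<4
            m=m.ravel();return np.linalg.lstsq(A[m],w.ravel()[m],rcond=None)[1].sum()
        return np.linalg.lstsq(A,w.ravel(),rcond=None)[1].sum()
    s=minimize(f,[x0,y0],method='Nelder-Mead',options=dict(initial_simplex=[[x0,y0],[x0+.004,y0],[x0,y0+.004]],xatol=1e-5))
    return (s.x*1e3).round(2),round(s.fun,3)
if __name__=='__main__':
    L=lambda n:cv2.imread('pics/'+n)[:,:,::-1].copy()
    for cam,a,b in(('top','t0.png','g6_top.png'),('side','s0.png','g6_side.png')):
        print(cam,'red t0',fit1(L(a),cam,'red',-.068),'red g6',fit1(L(b),cam,'red',-.068),'yel t0',fit1(L(a),cam,'yel',-.020 if cam=='top' else -.014),'yel g6',fit1(L(b),cam,'yel',-.059 if cam=='top' else -.053))
E
python3 sf.py
```

```text
top red t0 (array([-68.04,  62.88]), np.float64(0.626)) red g6 (array([-68.1 ,  62.86]), np.float64(3.067)) yel t0 (array([-20.24,  69.96]), np.float64(0.065)) yel g6 (array([-58.77,  70.03]), np.float64(0.109))
side red t0 (array([-64.26,  58.85]), np.float64(1.744)) red g6 (array([-63.28,  57.87]), np.float64(2.027)) yel t0 (array([-16.24,  64.6 ]), np.float64(0.1)) yel g6 (array([-54.77,  65.69]), np.float64(0.096))
```

Call:
play_rows(moves=[{"linear": [0,-0.005,0],"turn": [0,0,0],"claw": 0.0},{"linear": [0,-0.0045,0],"turn": [0,0,0],"claw": 0.0},{"linear": [0,0,0],"turn": [0,0,0],"claw": 0.0},{"linear": [0,0,0],"turn": [0,0,0],"claw": 0.0},{"linear": [0,0,0],"turn": [0,0,0],"claw": 0.0},{"linear": [0,0,0],"turn": [0,0,0],"claw": 0.0}])

```text
clock: 15.1
position: [0.4651, -0.1354, 0.0575]
tool_rot: [[0.225, 0.974, 0.008], [0.974, -0.225, -0.002], [-0.0, 0.009, -1.0]]
force: [9.0, -2.3, -5.1]
opening: 0.0127
```

```bash
python3 pm.py g7; python3 - <<'E'
from sf import *
p=sensors.sense()['position'];d=p[:2]-[.5118,-.1461];print('travel',d@ex,'lat',d@ey)
for c,x in(('top',-.068),('side',-.064)): print(c,fit1(cv2.imread(f'pics/g7_{c}.png')[:,:,::-1].copy(),c,'yel',x))
E
```

```text
[ 0.46514417 -0.13546001  0.05748659] [10.51548122 -2.34165177 -5.67736966] 0.012618102187611946
('side', 'red') 30 px [325.2 228.3] cutter mm mean [-77.2  71.6] min [-88.4  54.5] max [-67.   85.3]
('side', 'yel') 17 px [330.3 220.9] cutter mm mean [-62.6  38.6] min [-67.6  25.8] max [-56.9  60.7]
('top', 'red') 9 px [311.6 262. ] cutter mm mean [-71.2  65.8] min [-73.   55.5] max [-66.7  72.9]
('top', 'yel') 11 px [315.5 261.9] cutter mm mean [-68.3  55.2] min [-70.3  44.5] max [-66.7  68.2]
travel -0.04785357169835769 lat -0.00010919081284877126
top (array([-67.91,  69.57]), np.float64(0.062))
side (array([-64.83,  64.57]), np.float64(0.124))
```

View pics/g7.png

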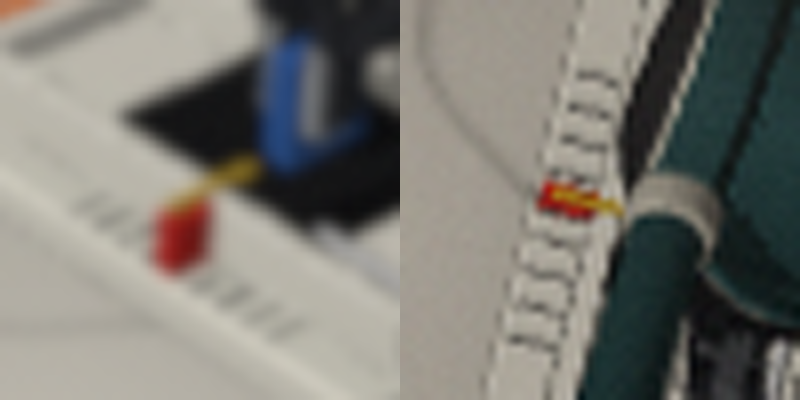

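The pointer stands over the red marker. I'll wait a second to check for drift, then recheck the insert.

Call:
play_rows(moves=[{"linear": [0,0,0],"turn": [0,0,0],"claw": 0.0},{"linear": [0,0,0],"turn": [0,0,0],"claw": 0.0},{"linear": [0,0,0],"turn": [0,0,0],"claw": 0.0},{"linear": [0,0,0],"turn": [0,0,0],"claw": 0.0},{"linear": [0,0,0],"turn": [0,0,0],"claw": 0.0},{"linear": [0,0,0],"turn": [0,0,0],"claw": 0.0},{"linear": [0,0,0],"turn": [0,0,0],"claw": 0.0},{"linear": [0,0,0],"turn": [0,0,0],"claw": 0.0}])

```text
clock: 16.0
position: [0.4651, -0.1355, 0.0575]
tool_rot: [[0.225, 0.974, 0.008], [0.974, -0.225, -0.002], [-0.0, 0.009, -1.0]]
force: [10.1, -1.9, -4.1]
opening: 0.0126
```

```bash
python3 - <<'E'
from sf import *
s=optics.read_camera('side');t=optics.read_camera('top')
p=sensors.sense()['position'];d=p[:2]-[.5118,-.1461];print('travel',d@ex,'lat',d@ey)
for c,x,i in(('top',-.068,t),('side',-.064,s)): print(c,fit1(i,c,'yel',x))
a=cv2.imread('pics/s4.png')[:,:,::-1];c=proj('side',(.6428,-.1784,.034)).astype(int)
w=lambda i:i[c[1]-25:c[1]+15,c[0]-28:c[0]+20].astype(np.float32).mean(2)
print('insert shift px since seating',cv2.phaseCorrelate(w(a),w(s)))
save('g8.png',cv2.resize(np.hstack([s[150:300,200:400]]),(800,600),interpolation=cv2.INTER_CUBIC))
E
```

```text
travel -0.04784915930732273 lat -0.00011109412462922269
top (array([-68.  ,  69.55]), np.float64(0.071))
side (array([-64.66,  64.01]), np.float64(0.12))
insert shift px since seating ((0.8221529488518371, -9.025922915317626), -0.1098299394051234)
```

View pics/g8.png

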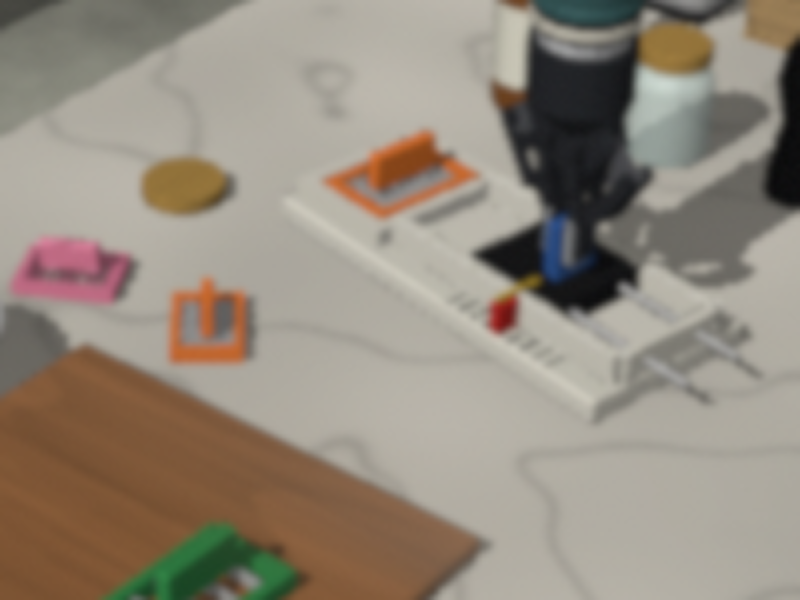

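```bash
python3 -c "
from workcell import hand_in;print(hand_in())"
```

```text
the job is handed in; nothing more can be done
None
```

The large orange insert is seated in the cutter's pocket and released. The arm is holding the blue handle with the pointer over the red marker, and I handed the job in at about 16 s.

- **Seating:** the first try at lowering the insert met the pocket rim with about 17 N, so I moved it 2 mm back along the trough and it went in. It met the floor with the tool 43 mm up, the height I expected. The pictures after release and at the end show it flush and square.
- **Pointer:** the top camera puts the pointer at -68.0 mm along the cutter and the marker at about -68.05 mm. The side camera gives -64.7 mm and about -64.3 mm. The two cameras differ by about 4 mm in absolute position, but each has pointer and marker aligned within 0.5 mm. Travel was 47.85 mm and did not drift over the last second.
- **Failed check:** an automatic test of whether the insert had moved since seating gave a meaningless result (negative response). I relied on the final picture instead, which shows the insert still seated.
- **Everything else:** the green, pink and small orange inserts look untouched in the final side picture, though it does not cover the whole counter.

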